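Refit the return spring of a cassette clamp

TASK

Refit the blue-collared return spring from the green tray onto the upright rod of the cassette clamp: brass ring first, twisting it gently wherever it snags on the rod's red cross pin, until the brass ring is home on the seat. Then press the blue collar down past the pin and turn it so that the pin holds the compressed spring down, and let go. Never push hard on the clamp (stay well under 25 N) and leave everything else where it is.

Things in the scene. Friction and masses are not known exactly. Their poses are not given: they have to be found in the camera images.
- clamp: white cassette clamp fixed to the table, base plate 150 (x) x 100 (y) x 26 mm, black jaws holding a white cassette at its +x end, nothing but the rod higher than 42 mm. Origin: centre of its underside, z up. An upright round steel rod stands on the seat at (-30, 0) mm in this frame.
- seat (a point): centre of the round steel seat on the clamp, 44 mm across, on the rod's axis, 30 mm above the table; axes as the clamp's. The spring's brass ring must come to rest on it.
- rod_tip (a point): top of the steel rod, on its axis. The rod is 16 mm across and 72 mm tall above the seat; its top 12 mm taper to 6 mm across. It does not turn.
- pin_mid (a point): middle of the red cross pin, on the rod's axis, 52 mm above the seat. The pin is 4 mm thick (50 to 54 mm above the seat), lies level through the rod and sticks out 4.8 mm on both opposite sides (25.6 mm end to end). Its direction is NOT measured (this point has the clamp's axes): it may lie in any direction (up to 1.5 rad either way from the clamp's x axis), to be seen or felt.
- spring: return spring, upright in the tray, 37 mm across, 66 mm tall when free, about 60 g: brass ring (6 mm high) below, steel coil, blue collar (8 mm high) on top. Origin: centre of the ring's underside, z up the spring. Ring and collar have 19.4 mm bores and turn as one; the coil clears the pin. It yields only along its length, 0.4 N per mm, at most 24 mm.
- ring_slots (a point): middle of the brass ring, 3 mm above the spring's origin, axes as the spring's. Two opposite slots along +x and -x, open to the bore and cut right through the ring's height, let the cross pin pass when it lies within about 0.1 rad of them; otherwise the ring snags on the pin.
- collar_slots (a point): middle of the blue collar, axes as the spring's. It has two like slots, turned 0.6 rad anticlockwise (seen from above) from the ring's; they pass the pin within about 0.25 rad. Pressed until its top is below the pin (under 50 mm above the seat) and turned until its slots are 0.6 to 1.0 rad off the pin, the collar is caught under the pin when let go.
- collar_top (a point): centre of the collar's top face, 66 mm above the spring's origin when the spring is free; axes as the spring's. Collar: 37 mm across, five outer flats on each half, 0.385 rad apart, the middle one square to the slots' line; pinch it on opposite flats, not across the slots. With the ring on the seat and the spring free, the collar's underside is 4 mm above the pin.
- tray: green open parts tray fixed to the table, 120 x 220 x 14 mm, floor about 4 mm thick; origin centre of underside
- spare_spring: dark thin spare spring, 25 mm across, 31 mm tall, standing in the tray; origin centre of underside; to be left alone
- cassette0: white tissue cassette 40 x 28 x 11 mm, leave alone; origin centre of underside
- cassette1: white tissue cassette 40 x 28 x 11 mm, leave alone; origin centre of underside
- cassette2: white tissue cassette 40 x 28 x 11 mm, leave alone; origin centre of underside
- petri: glass dish 90 mm across, 16 mm high, leave alone; origin centre of underside
- mug: white mug 80 mm across, 95 mm tall, leave alone; origin centre of underside
- reagent: amber bottle 60 mm across, 130 mm tall, leave alone; origin centre of underside
- brush: brush lying on the table, leave alone; origin centre of its underside

How it is judged:
By the outcome, as a careful person would: the job done as asked, in the order asked, and still so for the second after the job is handed in, with the robot touching nothing.
It also fails if it takes over 54 s, if anything falls off the work surface, if the arm or the gripper's body presses on something with over 40 N, if the wrist force passes 120 N, or if a joint passes its speed limit or range.

ROBOT

A 6-joint arm with a two-finger parallel gripper is mounted at the origin on the work surface. World frame = base frame: x ahead of the robot, y to its left, z up, the work surface at z = 0. Lengths are in m, angles in rad, forces in N, time in s.
With the tool pointing down it reaches from about 0.375 to 0.9 m from the base axis. Payload 3.1 kg.
Tool frame: the origin (TCP) lies between the finger pads; the fingertips stand 8 mm ahead of it and the grasp point (between the pads) lies 11 mm behind it; z points along the fingers, y is the line along which they close (so a half turn about z gives the same grasp; the last joint's range is limited). The gripper opens to 85 mm and grips with 20 to 120 N. Pads are 22 mm wide; open, the fingers measure 114 mm over their backs; the gripper's body (76 mm by 85 mm) begins 54 mm behind the grasp point. The pads swing forward as they close: fully open they stand 13 mm farther back than shut.
Start: joints at [-0.178, 0.527, 1.433, -0, 1.181, -0.178], TCP at [0.625, 0, 0.21] pointing down, gripper open.
Joint ranges: [-3.08, 3.08], [-0.75, 2.2], [0.22, 2.44], [-1.43, 4.57], [0, 2.65], [-2.85, 2.85]. Speed limits (rad/s): [2.79, 2.79, 3.14, 3.14, 3.14, 3.14].

INTERFACE

Orientations are given as a unit quaternion [x, y, z, w].
In Python, from plant import * gives the robot as it stands.
- The arm moves only by the tool drive_tool, never from a script. Its argument "steps" is one flat list of numbers, 7 for each row, row after row: the finger opening in mm, from 0 to 85.4, then the shift along the tool's x, y, z as a fraction of full scale, then the turn, a rotation vector about the tool's x, y, z as a fraction of full scale. In form: [gripper, tx, ty, tz, rx, ry, rz, gripper, tx, ty, tz, rx, ry, rz, ...]. A call has 1 to 20 rows; each row is the pose to reach, as a shift and turn from the pose commanded when the call began, along the tool's axes at that moment; what a row does not reach only later rows make up. Full scale, the value 1, is 600 mm for a shift and 120 degrees for a turn. A row lasts 1/10 s, in which the tool goes at most 50 mm and 8.59 degrees, less where a joint would pass 70% of its speed; a pose out of reach is approached as far as the arm can. A call with a number of a shift or a turn outside -1 to 1 is refused whole. A call with a gripper value outside its range is refused whole. The fingers move at their own pace and stop on an object; the grip force is fixed at half the most. Time passes only in rows, so rows that repeat a pose let the fingers close. It gives the time, the measured TCP pose, the force, the opening and the grip force at its end, in the units of the state.
- sense(): the state, without advancing time (a new reading comes with each control period).
- grab_frame(name): name is "scene" or "side" or "wrist"; returns the picture (480x640x3 uint8, red, green, blue); there is no depth.
- camera_params(name): a dict with "fov_y" (degrees; the focal length in pixels is half the picture's height over the tangent of half this angle, whatever the lens; pixels are square), "cx", "cy" (the principal point, pixels), "origin" and "attitude" of the camera in the world. Camera axes: x right, y down, z forward; pixel columns grow to the right and rows downward; lengths in m; the calibration is good to about 2 mm. The wrist camera is an equidistant fisheye: a pixel r from the principal point sees the ray r / f radians off the axis. A picture is of the moment at which its call begins: read the wrist's pose just before it. camera_params takes no time and is no camera call; for the wrist camera it gives the pose at the moment of the call.
- job_done(): hands the job in; it is judged then, once.
Trained networks look in the newest picture that a camera, given by its name, has taken for a name from the list of things; names that differ only in an ending like _2 or _b are one class to them, and where a whole thing is asked for, a point or a joint stands for the part that bears it (a point fixed in the world has none). Each returns a list of dicts, best first, with "score" (0 to 1); they miss things now and then, are a little off and sometimes report something else, mostly with a low value. They report only what shows in the picture. A call takes as long as a camera call.
- spot_in(target, camera): "extent" ([left, top, right, bottom] in pixels, round what is visible of it).
- silhouettes(target, camera): "region" (480x640 bool, what is visible of it) and "extent" ([left, top, right, bottom] in pixels, round what is visible of it).
- tip_of(target, camera): "uv" ([column, row] in pixels: a listed point, or the origin of a listed thing).
The state is a dict: "t": time; "joint_pos": joint angles; "dq": joint speeds; "effort": joint torques, N m; "tool_pos": TCP position; "orientation": TCP orientation; "contact_force": force on the tool from outside, world axes, zero at the start; "moment": the same for the moment, N m; "width": finger opening in m; "grasp_force": force on a finger pad.
Only numpy, scipy, OpenCV 4.12 (cv2) and the standard library are available. Lean on these libraries where they do the work, as an engineer would, in place of code of your own. Each camera call takes 0.05 s, during which the arm holds its last target. There are 200 camera calls.

## Working session

There is one attempt and no reset: what is moved stays moved. The work goes in short steps, Python scripts to look and compute and a tool call to move; the robot and the scene stay as the last step left them, time stands still between calls to the robot, and variables do not carry over. Pictures are saved under pics/ and viewed, at most 10 in all, crops included, and the job is handed in when it is done.

Besides the shell and the picture viewer there is one more tool, called after ">>>" as name(argument=value, ...) on one line, values as JSON. drive_tool: Moves the arm, as the interface text tells. Shift numbers are shares of 600 mm and turn numbers shares of 120 degrees, none past 1 either way. Its arguments: {"type":"object","properties":{"steps":{"type":"array"}},"required":["steps"]}

```bash
mkdir -p pics; cat > h.py <<'E'
from plant import *
import numpy as np, cv2
from scipy.spatial.transform import Rotation as R
def cam(n):
    p=camera_params(n); a=np.array(p["attitude"],float)
    M=R.from_quat(a).as_matrix() if a.size==4 else a.reshape(3,3)
    f=240/np.tan(np.radians(p["fov_y"])/2)
    return p,M,f,np.array(p["origin"])
def ray(n,uv,C=None):
    p,M,f,o=C or cam(n); d=np.array([uv[0]-p["cx"],uv[1]-p["cy"]])/f
    if n=="wrist":
        r=np.hypot(*d); v=np.r_[d/r*np.sin(r) if r>1e-9 else d,np.cos(r)]
    else: v=np.r_[d,1]
    v=M@v; return o,v/np.linalg.norm(v)
def onz(n,uv,z,C=None):
    o,v=ray(n,uv,C); return o+v*(z-o[2])/v[2]
def proj(n,P,C=None):
    p,M,f,o=C or cam(n); v=M.T@(np.array(P)-o)
    if n=="wrist":
        t=np.arctan2(np.hypot(v[0],v[1]),v[2]); q=v[:2]/np.hypot(*v[:2])*t
    else: q=v[:2]/v[2]
    return q*f+[p["cx"],p["cy"]]
def meet(rs):
    A=np.zeros((3,3));b=np.zeros(3)
    for o,v in rs:
        P=np.eye(3)-np.outer(v,v);A+=P;b+=P@o
    return np.linalg.solve(A,b)
def save(n,name,box=None,s=1):
    im=grab_frame(n)
    if box: im=im[box[1]:box[3],box[0]:box[2]]
    im=cv2.resize(im,None,fx=s,fy=s,interpolation=cv2.INTER_CUBIC)
    cv2.imwrite("pics/"+name,im[:,:,::-1])
E
python3 - <<'E'
from h import *
np.set_printoptions(precision=4,suppress=True)
ims=[]
for n in("scene","side","wrist"): ims.append(grab_frame(n)); print(n,camera_params(n))
cv2.imwrite("pics/a.png",cv2.resize(np.hstack(ims[:2]),(800,300),interpolation=cv2.INTER_AREA)[:,:,::-1])
cv2.imwrite("pics/w.png",ims[2][:,:,::-1])
for t in("collar_top","ring_slots","rod_tip","pin_mid","seat","spring"):
    rs=[]
    for n in("scene","side","wrist"):
        r=tip_of(t,n)[:1]
        for d in r: rs.append(ray(n,d["uv"])); print(t,n,np.round(d["uv"],1),round(d["score"],2))
    if len(rs)>1: print(t,meet(rs))
print(sense())
E
```

```text
scene {'fov_y': 54.50783922543443, 'cx': 322.69032713074154, 'cy': 240.06265570338073, 'origin': array([1.1865, 0.0821, 0.7726]), 'attitude': array([ 0.5943,  0.7215, -0.2723, -0.2281])}
side {'fov_y': 51.646843892876824, 'cx': 320.57692983565073, 'cy': 240.35929376636432, 'origin': array([0.3204, 0.6367, 0.6476]), 'attitude': array([-0.1848,  0.8857, -0.4185,  0.0791])}
wrist {'fov_y': 65.70646984690485, 'cx': 317.824592645193, 'cy': 246.16012162994207, 'origin': array([0.6247, 0.0688, 0.3727]), 'attitude': array([ 0.9908,  0.0004, -0.001 ,  0.1351])}
collar_top scene [404.2 240.5] 0.67
collar_top side [314.7 303.6] 0.67
collar_top wrist [212.2  71.7] 0.87
collar_top [0.5363 0.1326 0.0635]
ring_slots side [376.2 197. ] 0.48
ring_slots wrist [229.4  84.7] 0.93
ring_slots [0.5317 0.0741 0.2267]
rod_tip scene [271.9 204.9] 0.64
rod_tip side [375.6 195.7] 0.94
rod_tip wrist [112.7 229.3] 0.74
rod_tip [ 0.5146 -0.0646  0.1416]
pin_mid scene [270.6 211.3] 0.86
pin_mid wrist [215.2 380.7] 0.73
pin_mid [ 0.5223 -0.1536  0.0777]
seat scene [274.3 230.4] 0.77
seat side [375.5 223.9] 0.8
seat wrist [225.4 354.3] 0.58
seat [ 0.5248 -0.1503  0.0272]
spring scene [400.5 257.7] 0.89
spring side [313.2 327. ] 0.96
spring wrist [232.9  85.4] 0.94
spring [0.5388 0.1313 0.0065]
{'t': 1.05, 'joint_pos': array([-0.1785,  0.5275,  1.4327, -0.    ,  1.1814, -0.1785]), 'dq': array([ 0.0014,  0.    ,  0.0011, -0.0004, -0.0016,  0.0001]), 'effort': array([  0.0003, -44.2329, -17.8423,  -0.0004,   0.0008,  -0.    ]), 'tool_pos': array([0.625 , 0.    , 0.2095]), 'orientation': array([ 0.7071,  0.7071, -0.    , -0.    ]), 'contact_force': array([0.2737, 0.3238, 0.3555]), 'moment': array([0.0459, 0.0165, 0.0188]), 'grasp_force': 0.0, 'width': 0.08560979145594572}
```

View pics/a.png

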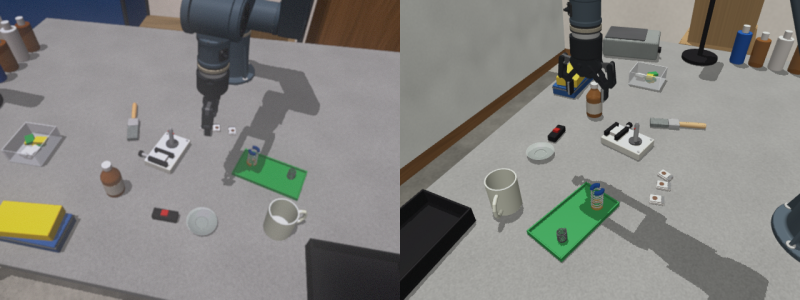

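View pics/w.png

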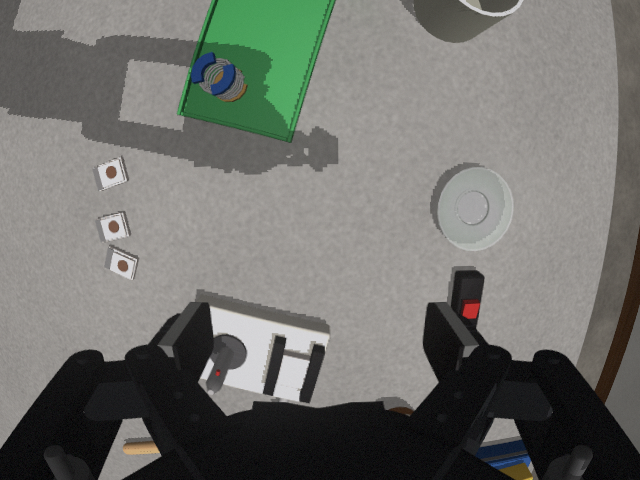

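The wrist picture shows the collar at about (212,72) in the tray and the rod at about (217,375) on the clamp, with the pin not resolved. I'll go above the spring for a closer look.

>>> drive_tool(steps=[85,0.07,-0.047,0.02,0,0,0,85,0.14,-0.094,0.05,0,0,0,85,0.221,-0.148,0.08,0,0,0,85,0.221,-0.148,0.08,0,0,0,85,0.221,-0.148,0.08,0,0,0])

```text
t: 1.55
tool_pos: [0.5339, 0.1345, 0.1608]
orientation: [0.706, 0.708, -0.001, -0.001]
contact_force: [0.6, 0.4, 0.5]
width: 0.0848
grasp_force: 0.0
```

```bash
cat > look.py <<'E'
from h import *
import sys
np.set_printoptions(precision=4,suppress=True)
C=cam("wrist"); im=grab_frame("wrist"); cv2.imwrite("pics/b.png",im[:,:,::-1])
print(sense()["tool_pos"],sense()["orientation"])
for t,z in(("collar_top",.070),("collar_slots",.066),("ring_slots",.007),("spring",.004)):
    for d in tip_of(t,"wrist")[:1]: print(t,d["uv"],d["score"],onz("wrist",d["uv"],z,C))
# rectified top view at z=.07 around nominal
c=np.array([.5363,.1326]); N=480; s=.00015
u=np.array([[proj("wrist",[c[0]+(i-N/2)*s,c[1]-(j-N/2)*s,.07],C) for i in range(0,N,4)] for j in range(0,N,4)],np.float32)
u=cv2.resize(u,(N,N),interpolation=cv2.INTER_LINEAR)
r=cv2.remap(im,u[...,0],u[...,1],cv2.INTER_CUBIC)
cv2.imwrite("pics/b2.png",r[:,:,::-1])
E
python3 look.py
```

```text
[0.5363 0.1332 0.1616] [0.7063 0.7079 0.     0.0004]
collar_top [321.0, 244.4] 0.59 [0.5359 0.1336 0.07  ]
collar_slots [323.2, 239.9] 0.73 [0.5374 0.1359 0.066 ]
ring_slots [322.1, 223.8] 0.61 [0.5371 0.1351 0.007 ]
spring [322.3, 226.5] 0.81 [0.5373 0.132  0.004 ]
```

View pics/b2.png

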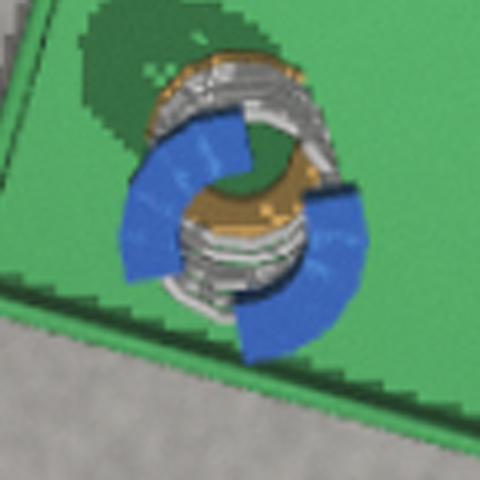

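The collar is centred at about (245,235) in the rectified view, so roughly (0.537, 0.1334). Its slot line lies at about 56° in the world, so I'll pinch on the flats at 168°.

>>> drive_tool(steps=[85,0.0013,0.0015,0.04,0,0,0.05,85,0.0013,0.0015,0.1,0,0,0.0975,85,0.0013,0.0015,0.15,0,0,0.0975,85,0.0013,0.0015,0.181,0,0,0.0975,70,0.0013,0.0015,0.181,0,0,0.0975,50,0.0013,0.0015,0.181,0,0,0.0975,33,0.0013,0.0015,0.181,0,0,0.0975,33,0.0013,0.0015,0.181,0,0,0.0975,33,0.0013,0.0015,0.181,0,0,0.0975,33,0.0013,0.0015,0.181,0,0,0.0975])

```text
t: 2.8
tool_pos: [0.5375, 0.1335, 0.0536]
orientation: [0.775, 0.631, 0.001, 0.0]
contact_force: [-0.2, -0.7, -1.1]
width: 0.0329
grasp_force: 0.0
```

```bash
python3 - <<'E'
from h import *
a=grab_frame("side"); b=grab_frame("wrist")
q=cam("side"); u,v=map(int,proj("side",[.537,.133,.06]))
print(u,v); x=a[v-70:v+70,u-80:u+80]
s=cv2.resize(x,(640,560),interpolation=cv2.INTER_CUBIC)
cv2.imwrite("pics/c.png",s[:,:,::-1])
cv2.imwrite("pics/cw.png",b[:,:,::-1])
print(sense()["width"],sense()["grasp_force"])
E
```

```text
314 304
0.03295778559915391 0.0
```

View pics/c.png

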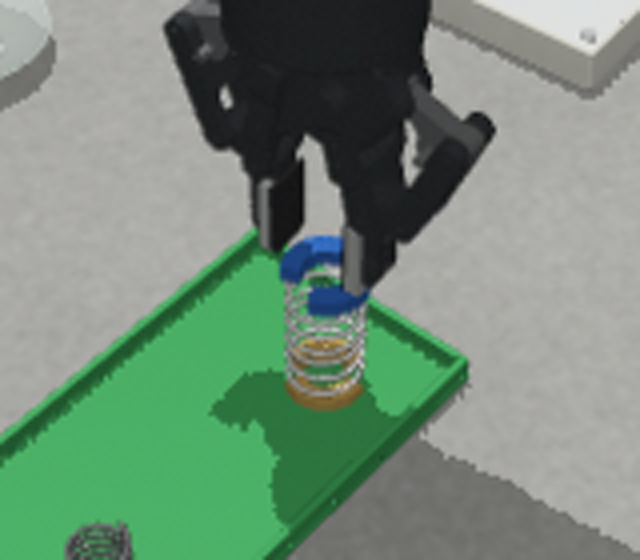

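```bash
python3 - <<'E'
from h import *
np.set_printoptions(precision=1,suppress=True)
s=sense(); T=R.from_quat(s["orientation"]); p=s["tool_pos"]
f=lambda P:(proj("side",P)-[234,234])*4
print("collar",f([.5371,.1334,.07]),"ringbot",f([.5371,.1334,.004]))
for sg in(-1,1):
  for dz in(.008,-.011):
    for dx in(-.011,.011): print(sg,dz,dx,f(p+T.apply([dx,sg*.0165,dz])), (p+T.apply([dx,sg*.0165,dz]))*1000)
for t in("collar_top","spring"):
    d=tip_of(t,"side")[0]; print(t,(np.array(d["uv"])-234)*4-[0,0],d["score"])
E
```

```text
collar [322.3 266.1] ringbot [321.2 375.2]
-1 0.008 -0.011 [370.3 309.6] [518.8 126.1  45.3]
-1 0.008 0.011 [339.2 343.1] [523.3 147.6  45.3]
-1 -0.011 -0.011 [371.3 277.4] [518.8 126.1  64.3]
-1 -0.011 0.011 [339.8 310.8] [523.3 147.6  64.3]
1 0.008 -0.011 [304.4 274.8] [551.2 119.4  45.3]
1 0.008 0.011 [272.7 307.1] [555.6 140.9  45.3]
1 -0.011 -0.011 [304.4 242.6] [551.1 119.4  64.3]
1 -0.011 0.011 [272.3 274.8] [555.6 140.9  64.3]
collar_top [318.  260.8] 0.56
spring [321.6 376.8] 0.74
```

View pics/cw.png

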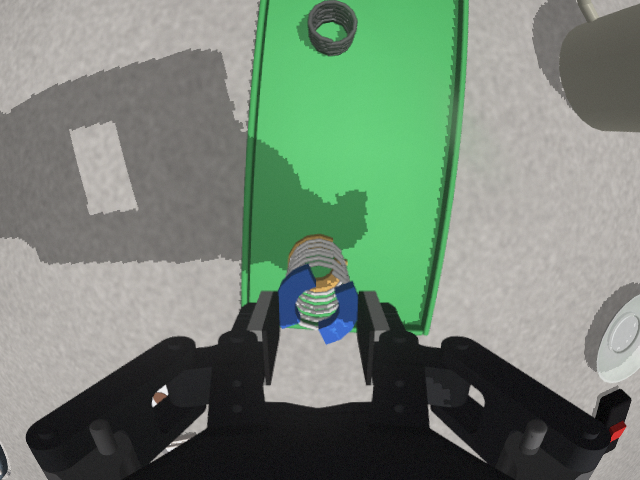

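```bash
python3 - <<'E'
from h import *
np.set_printoptions(precision=4,suppress=True)
for a,b in(((301.5,296.5),(360,292)),((320.2,307),(272,292))):
    r=[ray("side",a),ray("wrist",b)]; P=meet(r)
    print(P,[np.linalg.norm(np.cross(P-o,v)) for o,v in r],proj("side",P),proj("wrist",P))
s=sense();T=R.from_quat(s["orientation"]);p=s["tool_pos"]
for sg in(-1,1):
  for dx in (-.011,.011): print(sg,dx,proj("wrist",p+T.apply([dx,sg*.0165,.008])))
print(s)
E
```

```text
[0.5561 0.1411 0.0786] [np.float64(0.0003159020841248184), np.float64(0.0003159020841247134)] [301.6855 296.4246] [360.4598 291.3673]
[0.5209 0.1476 0.0766] [np.float64(0.0004988138139935485), np.float64(0.0004988138139935762)] [320.4644 306.8167] [272.5367 290.914 ]
-1 -0.011 [285.7441 306.4799]
-1 0.011 [284.4649 265.593 ]
1 -0.011 [350.5835 306.5148]
1 0.011 [351.9365 265.6323]
{'t': 3.0, 'joint_pos': array([0.0417, 0.6631, 1.7377, 0.    , 0.7406, 0.2457]), 'dq': array([-0.0013,  0.002 ,  0.001 , -0.0008, -0.0009,  0.    ]), 'effort': array([ -0.0051, -42.4214, -10.0948,  -0.0005,  -0.0011,  -0.0001]), 'tool_pos': array([0.5371, 0.1335, 0.0531]), 'orientation': array([0.7754, 0.6314, 0.0001, 0.0001]), 'contact_force': array([-0.4375,  0.2021,  0.5243]), 'moment': array([ 0.0095,  0.039 , -0.0196]), 'grasp_force': 0.0, 'width': 0.03314838113391441}
```

Both cameras put the fingertips at z≈77 mm, about 24 mm behind the TCP rather than 8 mm ahead. The pads have closed just above the collar, so I'll open, go 25 mm lower and close again.

>>> drive_tool(steps=[60,0,0,0,0,0,0,60,0,0,0,0,0,0,60,0,0,0,0,0,0,60,0,0,0.015,0,0,0,60,0,0,0.03,0,0,0,60,0,0,0.042,0,0,0,45,0,0,0.042,0,0,0,32,0,0,0.042,0,0,0,32,0,0,0.042,0,0,0,32,0,0,0.042,0,0,0,32,0,0,0.042,0,0,0])

```text
t: 4.1
tool_pos: [0.5373, 0.1334, 0.0279]
orientation: [0.775, 0.631, 0.0, 0.0]
contact_force: [-0.3, 0.1, -0.9]
width: 0.0351
grasp_force: 59.7
```

>>> drive_tool(steps=[32,0,0,-0.05,0,0,0,32,0,0,-0.12,0,0,0,32,0,0,-0.2,0,0,0,32,-0.06,0.007,-0.2,0,0,0,32,-0.12,0.014,-0.2,0,0,0,32,-0.183,0.021,-0.2,0,0,0,32,-0.183,0.021,-0.2,0,0,0,32,-0.183,0.021,-0.2,0,0,0])

```text
t: 4.9
tool_pos: [0.5271, 0.0227, 0.1479]
orientation: [0.776, 0.63, 0.0, -0.0]
contact_force: [-0.1, 0.7, -1.0]
width: 0.0349
grasp_force: 60.1
```

```bash
python3 - <<'E'
from h import *
np.set_printoptions(precision=4,suppress=True)
print(sense()["tool_pos"],sense()["width"],sense()["contact_force"])
H={"rod_tip":.102,"pin_mid":.082,"seat":.03,"clamp":0}
ims={n:grab_frame(n) for n in("scene","side","wrist")}
for t,z in H.items():
    for n in ims:
        d=tip_of(t,n)[:1]
        if d: print(t,n,np.round(d[0]["uv"],1),round(d[0]["score"],2),onz(n,d[0]["uv"],z))
out=[]
for n in ims:
    P=[.524,-.15,.085]; u,v=map(int,proj(n,P)); print(n,u,v)
    h=27 if n!="wrist" else 40
    u=min(max(u,h),640-h); v=min(max(v,h),480-h)
    out.append(cv2.resize(ims[n][v-h:v+h,u-h:u+h],(260,260),interpolation=cv2.INTER_CUBIC))
cv2.imwrite("pics/d.png",np.hstack(out)[:,:,::-1])
cv2.imwrite("pics/dw.png",ims["wrist"][:,:,::-1])
E
```

```text
[0.5271 0.0227 0.1479] 0.03488796305493762 [-0.0555  0.7195 -0.9669]
rod_tip scene [271.9 203.5] 0.59 [ 0.5221 -0.1493  0.102 ]
rod_tip side [377.9 194.8] 0.71 [ 0.5257 -0.1469  0.102 ]
pin_mid scene [272.7 212.1] 0.73 [ 0.527  -0.1479  0.082 ]
pin_mid side [378.7 203.5] 0.62 [ 0.5223 -0.1473  0.082 ]
seat scene [274.4 231.8] 0.69 [ 0.5349 -0.1459  0.03  ]
seat side [377. 226.] 0.89 [ 0.5195 -0.1426  0.03  ]
seat wrist [350.5 406.4] 0.63 [ 0.5234 -0.1494  0.03  ]
clamp scene [268.1 247.4] 0.72 [ 0.5561 -0.1567  0.    ]
clamp side [364.4 232.8] 0.74 [ 0.5461 -0.1475  0.    ]
clamp wrist [376.2 385.9] 0.61 [ 0.5521 -0.1537  0.    ]
scene 271 209
side 378 201
wrist 355 446
```

View pics/d.png

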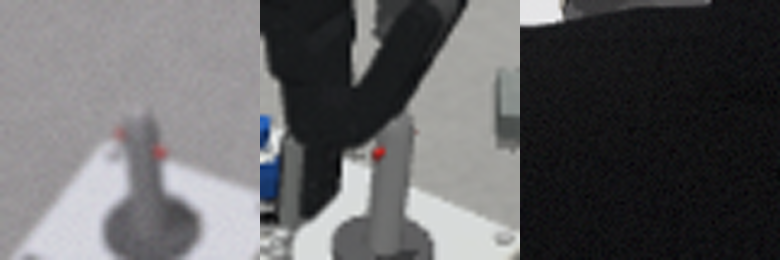

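Both views show the red pin stubs: scene about (269,210) and (277,214), side about (375.5,206) and (383.6,201). I'll work out the rod axis and pin direction from them.

```bash
python3 - <<'E'
from h import *
np.set_printoptions(precision=4,suppress=True)
for n,(u,v) in {"scene":(271,209),"side":(378,201)}.items():
    im=np.mean([grab_frame(n).astype(float) for _ in range(2)],0)[v-14:v+18,u-12:u+13]
    red=im[...,0]-np.maximum(im[...,1],im[...,2]); m=(red>12).astype(np.uint8)
    k,l,st,_=cv2.connectedComponentsWithStats(m,connectivity=8)
    for i in range(1,k):
        w=red*(l==i); yy,xx=np.mgrid[v-14:v+18,u-12:u+13]
        c=[(w*xx).sum()/w.sum(),(w*yy).sum()/w.sum()]
        print(n,st[i,4],round(w.sum()),np.round(c,2),onz(n,c,.082))
E
```

```text
scene 7 158 [268.13 209.32] [ 0.5208 -0.1594  0.082 ]
scene 11 379 [276.7  213.09] [ 0.5282 -0.1389  0.082 ]
side 1 16 [383. 201.] [ 0.5172 -0.159   0.082 ]
side 10 590 [375.16 205.3 ] [ 0.5268 -0.1386  0.082 ]
```

```bash
python3 - <<'E'
from h import *
print(onz("scene",(179,308),0),onz("side",(310,187),0))
E
```

```text
[ 7.41459086e-01 -2.86240218e-01  1.11022302e-16] [ 0.72026321 -0.25810069  0.        ]
```

>>> drive_tool(steps=[32,-0.07,0.013,0,0,0,-0.07,32,-0.14,0.026,0,0,0,-0.14,32,-0.21,0.039,0,0,0,-0.21,32,-0.2808,0.0525,0,0,0,-0.28,32,-0.2808,0.0525,0,0,0,-0.35,32,-0.2808,0.0525,0,0,0,-0.3975,32,-0.2808,0.0525,0,0,0,-0.3975,32,-0.2808,0.0525,0,0,0,-0.3975])

```text
t: 6.65
tool_pos: [0.5237, -0.1479, 0.1477]
orientation: [0.455, 0.89, 0.0, -0.0]
contact_force: [-0.6, 0.3, -0.6]
width: 0.035
grasp_force: 60.1
```

```bash
python3 - <<'E'
from h import *
s=sense(); print(s["t"],s["tool_pos"],s["orientation"],s["contact_force"])
ims={n:grab_frame(n) for n in("scene","side")}
for n in ims:
    for t in("spring","ring_slots","rod_tip"):
        for d in tip_of(t,n)[:1]: print(t,n,d["uv"],d["score"])
    print(n,"pred ring",proj(n,s["tool_pos"]-[0,0,.024]),"rod",proj(n,[.5237,-.1487,.102]))
out=[]
for n in ims:
    u,v=map(int,proj(n,[.524,-.149,.11])); out.append(cv2.resize(ims[n][v-45:v+45,u-45:u+45],(400,400),interpolation=cv2.INTER_CUBIC))
cv2.imwrite("pics/e.png",np.hstack(out)[:,:,::-1])
E
```

```text
6.65 [ 0.52370699 -0.14792813  0.14766229] [ 4.55046392e-01  8.90467723e-01  1.48628114e-05 -1.22554956e-04] [-0.57202021  0.34888623 -0.64953606]
spring scene [268.8, 197.0] 0.56
ring_slots scene [267.9, 196.3] 0.51
rod_tip scene [272.7, 205.7] 0.73
scene pred ring [271.54862292 196.42744452] rod [271.99036032 204.0756825 ]
spring side [378.8, 184.7] 0.94
ring_slots side [378.2, 224.8] 0.66
rod_tip side [375.2, 199.1] 0.9
side pred ring [380.0510906  185.40424518] rod [379.16553205 194.55318561]
```

View pics/e.png

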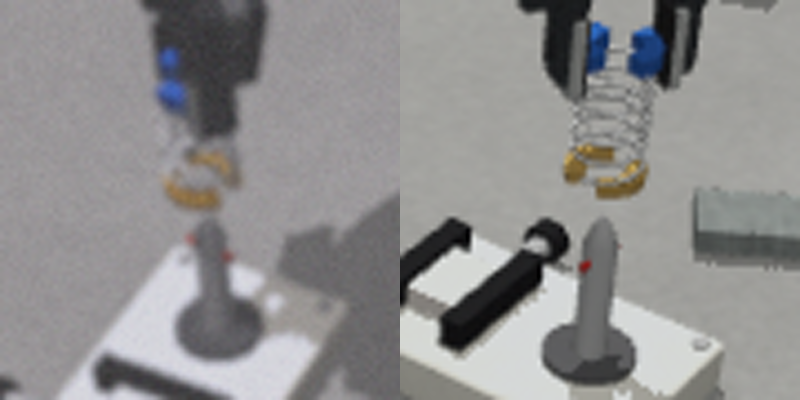

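The ring hangs over the rod: side view ring at (604,185) in line with the rod axis, with its slot gap toward the visible pin stub at (585,265). Lowering the ring onto the rod, short of the pin.

>>> drive_tool(steps=[32,0,0,0.02,0,0,0,32,0,0,0.033,0,0,0,32,0,0,0.04,0,0,0,32,0,0,0.047,0,0,0,32,0,0,0.053,0,0,0,32,0,0,0.053,0,0,0])

```text
t: 7.65
tool_pos: [0.5235, -0.1479, 0.1153]
orientation: [0.454, 0.891, -0.0, -0.001]
contact_force: [0.4, -0.4, -0.9]
width: 0.035
grasp_force: 60.1
```

>>> drive_tool(steps=[32,0,0,0.01,0,0,0,32,0,0,0.016,0,0,0,32,0,0,0.022,0,0,0,32,0,0,0.028,0,0,0,32,0,0,0.034,0,0,0,32,0,0,0.034,0,0,0,32,0,0,0.034,0,0,0])

```text
t: 8.35
tool_pos: [0.5238, -0.148, 0.0954]
orientation: [0.454, 0.891, 0.0, -0.0]
contact_force: [-1.0, 0.5, -1.4]
width: 0.0352
grasp_force: 60.1
```

>>> drive_tool(steps=[32,0,0,0.015,0,0,0,32,0,0,0.03,0,0,0,32,0,0,0.045,0,0,0,32,0,0,0.058,0,0,0,32,0,0,0.065,0,0,0,32,0,0,0.0705,0,0,0,32,0,0,0.0705,0,0,0,32,0,0,0.0705,0,0,0])

```text
t: 9.15
tool_pos: [0.5238, -0.148, 0.0533]
orientation: [0.454, 0.891, -0.0, -0.0]
contact_force: [-0.5, -0.2, 0.6]
width: 0.0348
grasp_force: 60.1
```

```bash
python3 - <<'E'
from h import *
print(sense()["contact_force"],sense()["tool_pos"])
ims={n:grab_frame(n) for n in("scene","side")}
out=[]
for n in ims:
    u,v=map(int,proj(n,[.524,-.149,.08])); out.append(cv2.resize(ims[n][v-40:v+40,u-40:u+40],(400,400),interpolation=cv2.INTER_CUBIC))
cv2.imwrite("pics/f.png",np.hstack(out)[:,:,::-1])
E
```

```text
[-0.51183451 -0.15586253  0.55984522] [ 0.52381281 -0.14804293  0.05331049]
```

View pics/f.png

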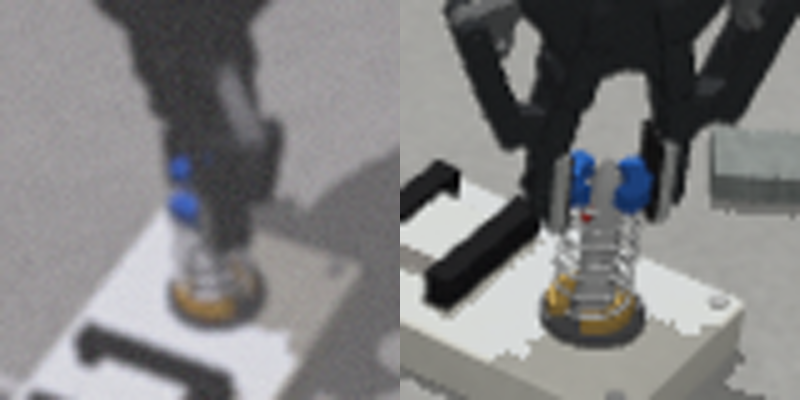

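The brass ring now sits on the grey seat with the collar above the pin. Next I turn 34° clockwise to line the collar slots up with the pin, then start pressing.

>>> drive_tool(steps=[32,0,0,0,0,0,0.06,32,0,0,0,0,0,0.12,32,0,0,0,0,0,0.18,32,0,0,0,0,0,0.24,32,0,0,0,0,0,0.287,32,0,0,0,0,0,0.287,32,0,0,0.005,0,0,0.287,32,0,0,0.009,0,0,0.287,32,0,0,0.013,0,0,0.287,32,0,0,0.013,0,0,0.287])

```text
t: 10.25
tool_pos: [0.5243, -0.1483, 0.0454]
orientation: [0.697, 0.717, 0.0, 0.0]
contact_force: [0.8, 0.5, 2.9]
width: 0.0351
grasp_force: 60.4
```

>>> drive_tool(steps=[32,0,0,0.005,0,0,0,32,0,0,0.01,0,0,0,32,0,0,0.014,0,0,0,32,0,0,0.0175,0,0,0,32,0,0,0.0175,0,0,0,32,0,0,0.0175,0,0,0])

```text
t: 10.85
tool_pos: [0.5245, -0.1483, 0.0353]
orientation: [0.697, 0.717, 0.0, 0.001]
contact_force: [0.5, 0.7, 7.8]
width: 0.035
grasp_force: 60.7
```

>>> drive_tool(steps=[32,0,0,0,0,0,0.06,32,0,0,0,0,0,0.12,32,0,0,0,0,0,0.18,32,0,0,0,0,0,0.24,32,0,0,0,0,0,0.3,32,0,0,0,0,0,0.36,32,0,0,0,0,0,0.382,32,0,0,0,0,0,0.382,32,0,0,0,0,0,0.382])

```text
t: 11.75
tool_pos: [0.5237, -0.1483, 0.0353]
orientation: [0.921, 0.389, -0.0, 0.0]
contact_force: [-0.7, -0.2, 7.6]
width: 0.0347
grasp_force: 60.7
```

>>> drive_tool(steps=[32,0,0,-0.003,0,0,0,32,0,0,-0.006,0,0,0,32,0,0,-0.006,0,0,0])

```text
t: 12.05
tool_pos: [0.5236, -0.1482, 0.0378]
orientation: [0.921, 0.389, -0.0, -0.0]
contact_force: [1.0, -1.9, -2.9]
width: 0.0345
grasp_force: 61.2
```

The force went negative after a small lift, so the collar is caught under the pin. Easing back slightly and opening.

>>> drive_tool(steps=[32,0,0,0.002,0,0,0,32,0,0,0.002,0,0,0,45,0,0,0.002,0,0,0,55,0,0,0.002,0,0,0,60,0,0,0.002,0,0,0,60,0,0,0.002,0,0,0,60,0,0,-0.05,0,0,0,60,0,0,-0.12,0,0,0,60,0,0,-0.2,0,0,0,60,0,0,-0.2,0,0,0])

```text
t: 13.05
tool_pos: [0.5281, -0.15, 0.1646]
orientation: [0.921, 0.389, 0.004, 0.005]
contact_force: [0.6, -0.3, 0.6]
width: 0.0598
grasp_force: 0.0
```

```bash
python3 - <<'E'
from h import *
print(sense()["contact_force"],sense()["tool_pos"],sense()["t"])
ims={n:grab_frame(n) for n in("scene","side")}
out=[]
for n in ims:
    u,v=map(int,proj(n,[.524,-.149,.07])); out.append(cv2.resize(ims[n][v-40:v+40,u-40:u+40],(400,400),interpolation=cv2.INTER_CUBIC))
cv2.imwrite("pics/g.png",np.hstack(out)[:,:,::-1])
E
```

```text
[ 0.58435377 -0.26937984  0.55784568] [ 0.52807584 -0.14996674  0.16455274] 13.05
```

View pics/g.png

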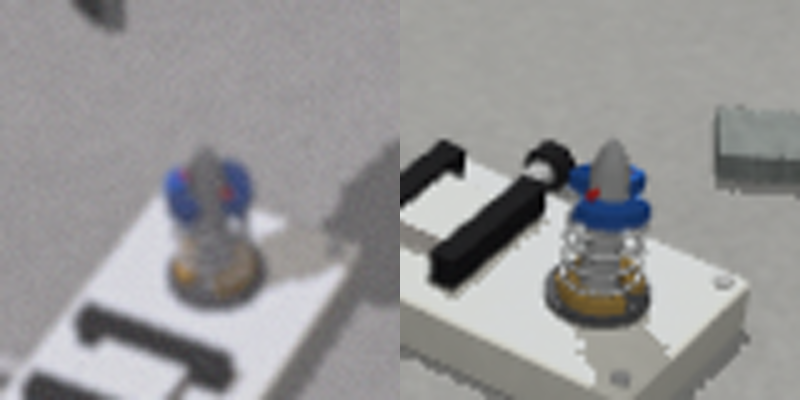

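The red pin lies on top of the blue collar (side view about (593,195)), the spring is compressed, the ring is on the seat and the gripper is clear.

```bash
python3 -c "
from plant import *
print(job_done())"
```

```text
the job is handed in; nothing more can be done
None
```

The return spring is back on the clamp: brass ring home on the seat, blue collar pressed past the red pin and turned so the pin holds the compressed spring, gripper clear. The highest wrist force I read was about 8 N, and the job was handed in at about 13 s.

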